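# Feel for the release notch of a hub clamp and press its key

## Robot

A 6-joint arm with a two-finger parallel gripper is mounted at the origin on the work surface. World frame = base frame: x ahead of the robot, y to its left, z up, the work surface at z = 0. Lengths are in m, angles in rad, forces in N, time in s.
With the tool pointing down it reaches from about 0.3 to 0.875 m from the base axis. Payload 6.4 kg.
Tool frame: the origin (TCP) lies midway between the tips of the shut fingers; the grasp point (between the pads) lies 19 mm behind it; z points along the fingers, y is the line along which they close (so a half turn about z gives the same grasp; the last joint's range is limited). The gripper opens to 85 mm and grips with 20 to 120 N. Pads are 22 mm wide; open, the fingers measure 114 mm over their backs; the gripper's body (76 mm by 85 mm) begins 54 mm behind the grasp point. The pads swing forward as they close: fully open they stand 13 mm farther back than shut.
Start: joints at [0.931, 0.181, 1.607, -0, 1.354, -0.206], TCP at [0.242, 0.522, 0.231] pointing down, gripper open.
Joint ranges: [-2.99, 2.99], [-0.89, 2.07], [0.3, 2.58], [-1.14, 4.28], [0, 2.63], [-3.12, 3.12]. Speed limits (rad/s): [2.57, 2.57, 3.01, 3.14, 3.14, 3.14].

## Interface

Orientations are given as a unit quaternion [w, x, y, z].
In Python, from bench import ctrl gives the robot as it stands. The module is installed in compiled form; this text tells all that it offers.
- The arm moves only by the tool move_arm, never from a script. Its argument "plan" is one flat list of numbers, 6 for each row, row after row: the shift along the world's x, y, z in units of 50 mm (1.0 is 50 mm), then the turn, a rotation vector about the world's x, y, z in rad. A call has 1 to 10 rows; each row is the pose to reach, as a shift and turn from the pose commanded when the call began; what a row does not reach only later rows make up. A row lasts 1/8 s, in which the tool goes at most 62.5 mm and 10.7 degrees, less where a joint would pass 70% of its speed; a pose out of reach is approached as far as the arm can. A call with a gripper value outside its range is refused whole. "grip" is the finger opening in mm, from 0 to 85.4, set as the call begins (left out, the last holds). The fingers move at their own pace and stop on an object; the grip force is fixed at half the most. Time passes only in rows, so rows that repeat a pose let the fingers close. It gives the time, the measured TCP pose, the force, the opening and the grip force at its end, in the units of the state.
- ctrl.get_obs(): the state, without advancing time (a new reading comes with each control period).
- ctrl.camera(name): name is "scene" or "top" or "wrist"; returns a dict with "pixels" (480x640x3 uint8, red, green, blue), "fx", "fy", "cx", "cy" (pixels), "origin" and "attitude" of the camera in the world. Camera axes: x right, y down, z forward; pixel columns grow to the right and rows downward; lengths in m; the calibration is good to about 2 mm. The wrist camera is an equidistant fisheye: a pixel r from the principal point sees the ray r / f radians off the axis. A picture is of the moment at which its call begins. There is no depth.
- ctrl.hand_in(): hands the job in; it is judged then, once.
The state is a dict: "time_s": time; "q": joint angles; "dq": joint speeds; "joint_efforts": joint torques, N m; "eef_pos": TCP position; "eef_rot": TCP orientation; "wrist_force": force on the tool from outside, world axes, zero at the start; "torque": the same for the moment, N m; "opening": opening from 0.0 (shut) to 1.0 (fully open); "grasp_force": force on a finger pad.
Only numpy, scipy, OpenCV 4.12 (cv2) and the standard library are available. Lean on these libraries where they do the work, as an engineer would, in place of code of your own. Each camera call takes 0.05 s, during which the arm holds its last target. There are 200 camera calls.

## Task

Let the clamp chuck release the hub: rest a shut fingertip on the top edge of the upstanding round rim and run it along to find the one open notch, then press the key inside the notch fully down and come away (the key stays down by itself). Nothing is grasped: leave the hub standing in the jaws, do not lift it, and leave the other things on the chuck and bench where they are.

Things in the scene. Friction and masses are not known exactly. Their poses are not given: they have to be found in the camera images.
- chuck: wheel-hub clamp chuck bolted to the bench. Origin: centre of its underside, on the bench; z up. Red square base 240 x 240 x 36 mm high, sides along its x and y. On it a centred round steel plate, 198 mm dia, top at z = 50 mm, with an upstanding rim near its edge. Inside, within 60 mm of the centre and up to 24 mm above the plate, four jaws round the hub; they draw back 9 mm as the key goes down
- rim (a point): centre of the upstanding steel rim, level with its flat top edge (70 mm above the bench, 20 mm above the plate). Rim: mean radius 85 mm, 16 mm wide. It has ONE open notch, 46 mm along the rim, cut through from inside to outside, at any angle (this frame does not tell which). Two dark stretches, about 65 mm long, are solid and flush. Rim and plate do not turn under a finger
- key (a joint): how far the release key is pressed, m: 0 up, 0.006 fully down (stop). Dark steel block in the notch, 40 mm along the rim x 16 mm; its top is 10 mm below the rim's top edge when up, 16 mm below when fully down. It moves straight down, resists with about 3 N of friction, has no spring and stays where it is left
- hub: loose aluminium wheel hub standing on the plate at the chuck's centre between the jaws: 54 mm dia below, 34 mm dia above, 48 mm tall (its top 28 mm above the rim's top edge), about 0.35 kg; origin at the centre of its underside
- nut: loose wheel nut, steel, 30 mm wide, 24 mm tall, standing on a corner of the chuck's red base; origin at its underside centre
- socket: loose steel socket, 26 mm dia, 32 mm tall, standing on another corner of the red base; origin at its underside centre
- wrench: loose wrench lying on the bench to the left
- mallet: loose hammer lying on the bench to the right
- soap: loose white bottle, 60 mm dia, 140 mm tall, standing on the bench to the left
- weights: loose grey open tray 120 x 90 x 40 mm on the bench to the right
Mind the look-alikes: they are no part of the job. Several things have the shape of the hub; the one meant has the colours described above.

How it is judged:
On the way, in this order (a step that is already met when the one before it is completed fails the run):
1. the fingers rest on the rim, the key still up (contact force between the fingers and chuck above 0.3 N and horizontal distance between the grasp point and chuck between 0.055 and 0.115 m and value of joint key below 0.001 m), for 0.3 s.
2. the key in the notch is pressed down by the fingers (value of joint key above 0.0045 m and contact force between the fingers and chuck above 0.3 N), for 0.1 s.
At the end, for the whole second after the job is handed in: The key is down by more than 4.5 of its 6 mm, the hub stands upright on the plate within 15 mm of the chuck's centre and at rest, and every other loose thing is within 30 mm of where it was (value of joint key above 0.0045 m and horizontal distance between hub and chuck below 0.015 m and z of hub in the frame of chuck below 0.053 m and angle between hub's own z axis and vertical below 0.1 rad and linear speed of hub below 0.02 m/s and distance of each of nut, socket, wrench, mallet, soap, weights from where it was at the start of the episode below 0.03 m); the robot touches nothing.
It fails at once if the hub is lifted (more than 10 mm) or tipped (more than 0.3 rad) (z of hub in the frame of chuck above 0.06 m or angle between hub's own z axis and vertical above 0.3 rad).
It fails at once if another loose thing is moved more than 30 mm (distance of any of nut, socket, wrench, mallet, soap, weights from where it was at the start of the episode above 0.03 m).
It also fails if it takes over 72 s, if anything falls off the work surface, if the arm or the gripper's body presses on something with over 40 N, if the wrist force passes 120 N, or if a joint passes its speed limit or range.

## Working session

There is one attempt and no reset: what is moved stays moved. The work goes in short steps, Python scripts to look and compute and a tool call to move; the robot and the scene stay as the last step left them, time stands still between calls to the robot, and variables do not carry over. Pictures are saved under pics/ and viewed, at most 10 in all, crops included, and the job is handed in when it is done.

Besides the shell and the picture viewer there is one more tool, called as name(argument=value, ...), one argument or row to a line, values as JSON. move_arm: Moves the arm, as the interface text tells. Its arguments: {"type":"object","properties":{"plan":{"type":"array"},"grip":{"type":"number"}},"required":["plan"]}

```bash
mkdir -p pics; cat > h.py <<'E'
import numpy as np, cv2
from bench import ctrl
def R(a):
    a=np.array(a,float)
    if a.shape==(3,3): return a
    from scipy.spatial.transform import Rotation as r
    return r.from_quat([a[1],a[2],a[3],a[0]]).as_matrix()
def save(n,f):
    c=ctrl.camera(n); cv2.imwrite(f,c["pixels"][:,:,::-1]); return c
def ray(c,u,v,z):
    d=np.array([(u-c["cx"])/c["fx"],(v-c["cy"])/c["fy"],1.])
    d=R(c["attitude"])@d; o=np.array(c["origin"]); return o+d*(z-o[2])/d[2]
def proj(c,p):
    d=R(c["attitude"]).T@(np.array(p)-c["origin"]); return c["fx"]*d[0]/d[2]+c["cx"],c["fy"]*d[1]/d[2]+c["cy"]
E
python3 - <<'E'
from h import *
for n in ["top","scene"]:
    c=save(n,f"pics/{n}0.png"); print({k:v for k,v in c.items() if k!="pixels"})
o=ctrl.get_obs(); print(o["time_s"],o["eef_pos"],o["eef_rot"],o["wrist_force"])
E
```

```text
{'fx': 508.26056838992264, 'fy': 508.26056838992264, 'cx': 318.75618020482307, 'cy': 243.9263668870408, 'origin': array([ 0.47578689, -0.01063023,  1.20549863]), 'attitude': array([-0.03735707,  0.71536426, -0.69673858,  0.0376002 ])}
{'fx': 501.26323359704793, 'fy': 501.26323359704793, 'cx': 317.5964886525037, 'cy': 248.97275089757676, 'origin': array([ 1.22097955, -0.64090699,  0.78868393]), 'attitude': array([-0.4027335 ,  0.82641943,  0.35862694, -0.16193633])}
0.1 [0.24136627 0.52137327 0.23050217] [-3.15820193e-04  2.15200806e-01  9.76569519e-01 -6.98060056e-04] [-0.15030649  0.29499358 -1.00383332]
```

View pics/top0.png

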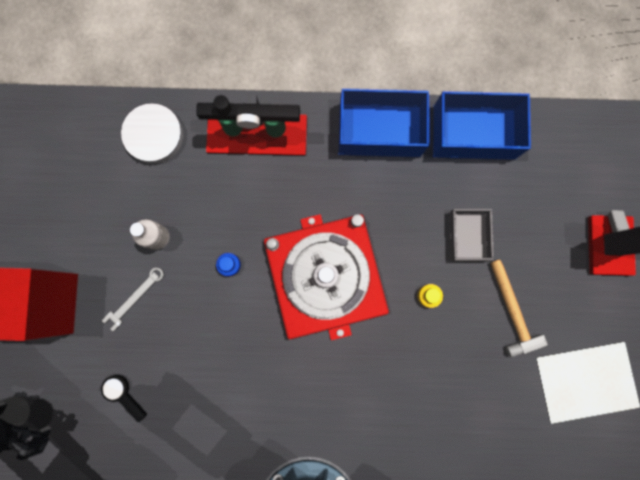

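View pics/scene0.png

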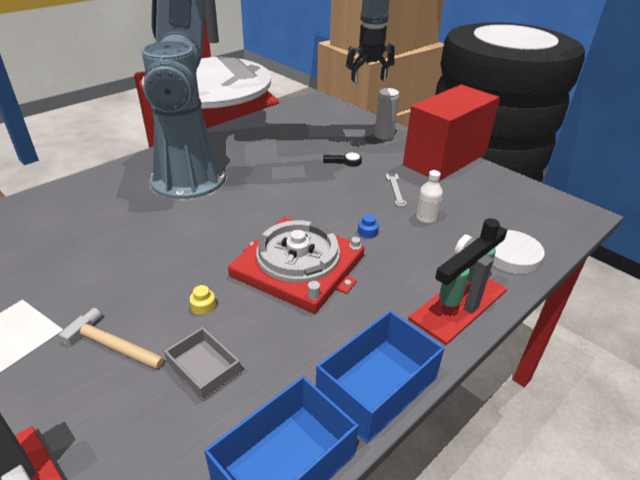

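The top view shows the chuck at about (326,277). The hub candidates are the aluminium one in the jaws at (326,274), the blue one at (228,265) and the yellow one at (431,296), and by the description it is the aluminium one. The rim has three dark stretches, at (338,240), (288,278) and (353,303). One of them is the notch, so I'll crop in close.

```bash
python3 - <<'E'
from h import *
t=ctrl.camera("top"); s=ctrl.camera("scene")
a=cv2.resize(t["pixels"][215:340,260:392],None,fx=3,fy=3.0,interpolation=cv2.INTER_CUBIC)
b=cv2.resize(s["pixels"][210:310,225:370],None,fx=2.7,fy=2.7,interpolation=cv2.INTER_CUBIC)
h=max(a.shape[0],b.shape[0]); P=lambda i:cv2.copyMakeBorder(i,0,h-i.shape[0],0,0,cv2.BORDER_CONSTANT)
cv2.imwrite("pics/crop1.png",np.hstack([P(a),P(b)])[:,:,::-1])
# rim ellipse: grey, non red in base region
im=t["pixels"][215:345,255:395].astype(int)
red=((im[...,0]-im[...,1])>60).astype(np.uint8)
cs,_=cv2.findContours(red,cv2.RETR_CCOMP,cv2.CHAIN_APPROX_NONE)
cs=sorted(cs,key=cv2.contourArea)[::-1]
for k in cs[:3]:
    (x,y),ax,an=cv2.fitEllipse(k); print(cv2.contourArea(k),x+255,y+215,ax,an)
e=cs[1]; (x,y),_,_=cv2.fitEllipse(e)
print("ctr",ray(t,x+255,y+215,.055), ray(t,x+255,y+215,.07))
print("base",cv2.minAreaRect(cs[0]))
for p in [(338,240),(288,278),(353,303)]: print(p,ray(t,*p,.07))
E
```

```text
10843.5 324.9724578857422 277.1433334350586 (118.17131805419922, 125.09375) 151.9431610107422
6019.0 325.37635803222656 275.6908874511719 (87.32241821289062, 87.81183624267578) 85.76713562011719
36.0 339.7594223022461 332.5 (6.934159755706787, 7.004167079925537) 0.0
ctr [ 0.52644068 -0.02627643  0.055     ] [ 0.52578026 -0.02607244  0.07      ]
base ((70.91177368164062, 61.647056579589844), (125.8759765625, 105.26045989990234), 75.96376037597656)
(338, 240) [ 0.60668218 -0.05245331  0.07      ]
(288, 278) [0.51843876 0.0571426  0.07      ]
(353, 303) [ 0.46686257 -0.08887175  0.07      ]
```

View pics/crop1.png

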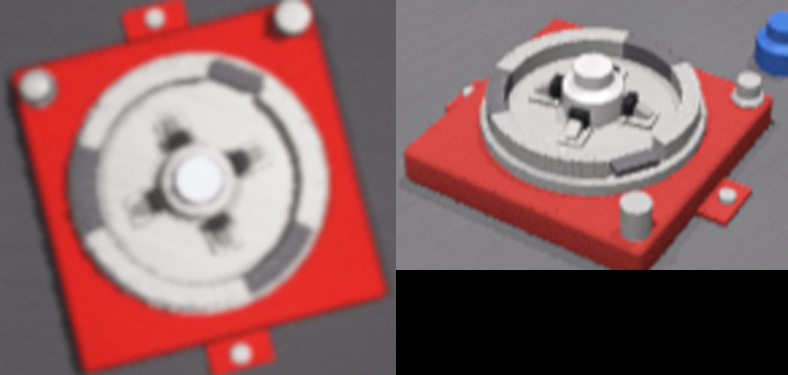

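The scene crop confirms it. The block on the socket side (scene crop 635,160; top crop 236,78) is short at about 43 mm, and it sits in the notch at a bearing of roughly -18°. The other two stretches measure about 65 mm, so they are the solid ones. I'll go above it with the fingers shut and look from close by.

move_arm(
  plan=[0.2,-0.4,0.3,0,0,-0.05,0.6,-1,0.5,0,0,-0.13,1,-1.7,0.6,0,0,-0.22,1.5,-2.5,0.6,0,0,-0.32,2,-3.3,0.6,0,0,-0.42,2.5,-4.1,0.6,0,0,-0.52,3,-4.9,0.6,0,0,-0.62,3.4,-5.7,0.6,0,0,-0.72,3.9,-6.5,0.6,0,0,-0.82,4.4,-7.3,0.6,0,0,-0.92],
  grip=0,
)

```text
time_s: 1.45
eef_pos: [0.4622, 0.1554, 0.2613]
eef_rot: [0.0, 0.628, 0.778, 0.0]
wrist_force: [1.5, -0.1, -0.6]
opening: -0.002
grasp_force: 0.0
```

move_arm(
  plan=[0.5,-0.8,0,0,0,-0.1,0.9,-1.5,0,0,0,-0.2,1.3,-2.2,0,0,0,-0.3,1.7,-2.9,0,0,0,-0.4,2,-3.4,0,0,0,-0.48,2.1,-3.6,0,0,0,-0.53,2.2,-3.7,0,0,0,-0.53,2.2,-3.7,0,0,0,-0.53],
)

```text
time_s: 2.45
eef_pos: [0.5716, -0.0277, 0.2612]
eef_rot: [-0.0, 0.808, 0.589, 0.0]
wrist_force: [-0.7, 0.4, 0.4]
opening: -0.001
grasp_force: 0.0
```

```bash
python3 - <<'E'
from h import *
c=save("wrist","pics/w1.png"); print({k:v for k,v in c.items() if k!="pixels"})
o=ctrl.get_obs(); print(o["time_s"],o["eef_pos"],o["eef_rot"],o["wrist_force"],o["opening"],o["q"])
E
```

```text
{'fx': 371.64829954431775, 'fy': 371.64829954431775, 'cx': 316.8276759229285, 'cy': 234.7710046493403, 'origin': array([0.59261802, 0.04047425, 0.40502539]), 'attitude': array([ 0.14058115,  0.97782411, -0.15359512, -0.02248322])}
2.5 [ 0.57143358 -0.02739433  0.26128462] [-2.04466386e-04  8.08210490e-01  5.88893676e-01  1.57085341e-05] [-0.14354273  0.95117196  0.14932312] -0.0012400034385326602 [-2.55459630e-01  1.50340381e-01  1.58064901e+00  2.86902585e-04
  1.41089990e+00  5.59123434e-02]
```

View pics/w1.png

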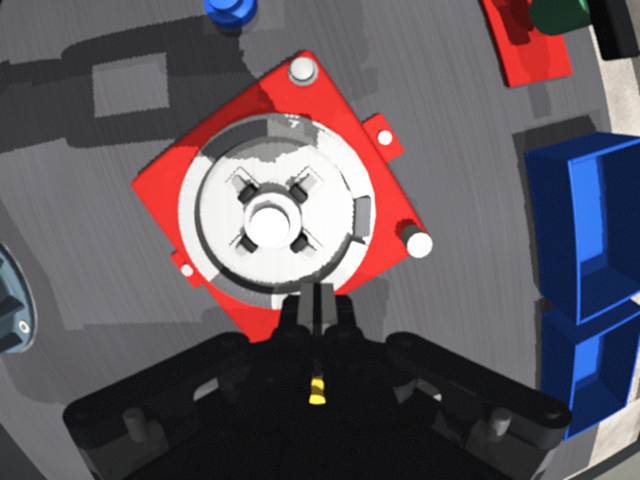

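The wrist view shows the key as the only recessed block, at (362,217). The hub is at (268,225) and the socket at (415,240). Now I'll measure the key centre and the chuck centre.

```bash
cat >> h.py <<'E'
def fray(c,u,v,z):
    x,y=u-c["cx"],v-c["cy"]; r=np.hypot(x,y); t=r/c["fx"]
    d=R(c["attitude"])@np.array([np.sin(t)*x/r,np.sin(t)*y/r,np.cos(t)]); o=np.array(c["origin"]); return o+d*(z-o[2])/d[2]
E
python3 - <<'E'
from h import *
c=ctrl.camera("wrist"); im=c["pixels"]
cen=np.array([.5258,-.0261])
t=ctrl.camera("top")
# key mask: grey-dark pixels in patch
p=im[185:250,345:385].astype(int); m=((p.sum(2)/3>60)&(p.sum(2)/3<150)&(np.ptp(p,axis=2)<40)).astype(np.uint8)
n,l,st,ce=cv2.connectedComponentsWithStats(m); k=1+st[1:,4].argmax(); print(st[k],ce[k])
u,v=ce[k]+[345,185]
for uv in [(u,v),(362,217)]:
    P=fray(c,*uv,.06); d=P[:2]-cen; print("key",uv,P,np.hypot(*d),np.degrees(np.arctan2(d[1],d[0])))
# hub top
print("hub top",fray(c,270,224,.098), ray(t,326,274,.098))
# rim outer edges at z .07 along image row/col through plate
for uv in [(178,210),(376,205),(262,113)]: print(uv,fray(c,*uv,.07)[:2], np.hypot(*(fray(c,*uv,.07)[:2]-cen)))
big=cv2.resize(im[90:310,170:390],None,fx=2.7,fy=2.7,interpolation=cv2.INTER_CUBIC); cv2.imwrite("pics/c2.png",big[:,:,::-1])
E
```

```text
[  0  14  21  51 290] [ 8.56896552 44.87586207]
key (np.float64(353.5689655172414), np.float64(229.87586206896552)) [ 0.5964677  -0.06183852  0.06      ] 0.07919068989768911 -26.82692768364842
key (362, 217) [ 0.60784272 -0.05201101  0.06      ] 0.08603713287760906 -17.527333371407593
hub top [ 0.52925703 -0.02354344  0.098     ] [ 0.52826064 -0.02695767  0.098     ]
(178, 210) [0.4417818  0.01208941] 0.09229023969299885
(376, 205) [ 0.62310909 -0.04227448] 0.09864417000536223
(262, 113) [0.55017698 0.069968  ] 0.09911254687338114
```

View pics/c2.png

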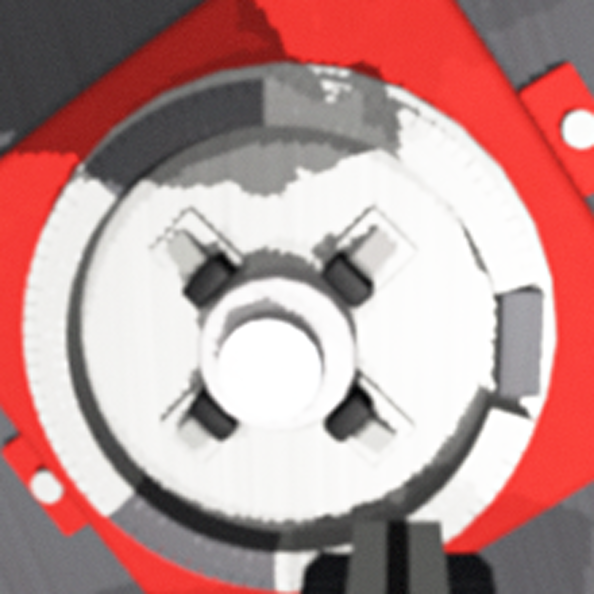

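The key is clear and unshadowed at wrist pixel (362,217), which puts it at world (0.608, -0.052). That is radius 86 mm against 85 expected, at bearing -17.5°. I'll first rest the tip on solid rim 30° away, at (0.609, -0.008).

move_arm(
  plan=[0.1,0.05,-0.3,0,0,0,0.3,0.15,-0.9,0,0,0,0.5,0.25,-1.5,0,0,0,0.7,0.35,-2.1,0,0,0,0.75,0.39,-2.7,0,0,0,0.75,0.39,-3.2,0,0,0,0.75,0.39,-3.5,0,0,0,0.75,0.39,-3.6,0,0,0,0.75,0.39,-3.6,0,0,0],
)

```text
time_s: 3.72
eef_pos: [0.6094, -0.0087, 0.0815]
eef_rot: [0.0, 0.809, 0.588, 0.0]
wrist_force: [0.4, 0.5, 0.6]
opening: 0.0
grasp_force: 0.0
```

move_arm(
  plan=[0,0,-0.04,0,0,0,0,0,-0.08,0,0,0,0,0,-0.12,0,0,0,0,0,-0.16,0,0,0,0,0,-0.16,0,0,0],
)

```text
time_s: 4.35
eef_pos: [0.609, -0.0087, 0.073]
eef_rot: [-0.0, 0.809, 0.588, -0.0]
wrist_force: [0.3, 0.1, 0.5]
opening: 0.001
grasp_force: 0.0
```

move_arm(
  plan=[0,0,-0.02,0,0,0,0,0,-0.04,0,0,0,0,0,-0.06,0,0,0,0,0,-0.06,0,0,0],
)

```text
time_s: 4.85
eef_pos: [0.6091, -0.0087, 0.0702]
eef_rot: [-0.0, 0.809, 0.588, -0.0]
wrist_force: [-0.6, 0.5, -0.6]
opening: 0.0
grasp_force: 0.0
```

move_arm(
  plan=[0,0,-0.01,0,0,0,0,0,-0.02,0,0,0,0,0,-0.03,0,0,0,0,0,-0.03,0,0,0],
)

```text
time_s: 5.35
eef_pos: [0.6093, -0.0088, 0.07]
eef_rot: [0.0, 0.809, 0.588, -0.0]
wrist_force: [-4.9, 0.9, 10.1]
opening: -0.002
grasp_force: 4.7
```

The tip touches the rim at z = 0.070 as it should, with 10 N. I'll hold there, then slide along the rim to the notch. The force should drop once the tip is over it.

move_arm(
  plan=[0,0,0,0,0,0,0,0,0,0,0,0,0,0,0,0,0,0,0,0,0,0,0,0,0,-0.08,0,0,0,0,0.02,-0.16,0,0,0,0,0.02,-0.16,0,0,0,0],
)

```text
time_s: 6.22
eef_pos: [0.6109, -0.0161, 0.07]
eef_rot: [0.0, 0.809, 0.588, 0.001]
wrist_force: [-0.3, 3.8, 7.5]
opening: 0.001
grasp_force: 3.7
```

move_arm(
  plan=[0.01,-0.1,0,0,0,0,0.01,-0.2,0,0,0,0,0.01,-0.3,0,0,0,0,0,-0.4,0,0,0,0,-0.02,-0.5,0,0,0,0,-0.03,-0.6,0,0,0,0,-0.05,-0.7,0,0,0,0,-0.05,-0.7,0,0,0,0],
)

```text
time_s: 7.22
eef_pos: [0.6074, -0.0523, 0.0685]
eef_rot: [-0.0, 0.809, 0.588, -0.0]
wrist_force: [-0.7, 0.3, -0.1]
opening: -0.001
grasp_force: 0.0
```

The tip dropped free at (0.607, -0.052), so the notch is there. Pressing down.

move_arm(
  plan=[0,0,-0.06,0,0,0,0,0,-0.12,0,0,0,0,0,-0.17,0,0,0,0,0,-0.21,0,0,0,0,0,-0.25,0,0,0,0,0,-0.28,0,0,0,0,0,-0.3,0,0,0,0,0,-0.31,0,0,0,0,0,-0.31,0,0,0],
)

```text
time_s: 8.35
eef_pos: [0.6076, -0.0516, 0.054]
eef_rot: [-0.0, 0.809, 0.588, -0.0]
wrist_force: [-3.6, 1.2, 7.7]
opening: 0.002
grasp_force: 3.7
```

The tip is 16 mm below the measured rim top and against the stop, so the key is fully down. I'll lift straight up.

move_arm(
  plan=[0,0,0,0,0,0,0,0,0,0,0,0,0,0,0.1,0,0,0,0,0,0.3,0,0,0,0,0,0.8,0,0,0,0,0,1.5,0,0,0,0,0,2.3,0,0,0,0,0,3,0,0,0,0,0,3.4,0,0,0,0,0,3.4,0,0,0],
)

```text
time_s: 9.6
eef_pos: [0.6086, -0.052, 0.225]
eef_rot: [0.001, 0.809, 0.588, 0.001]
wrist_force: [-0.3, 0.1, -0.5]
opening: 0.002
grasp_force: 0.0
```

```bash
python3 - <<'E'
from h import *
c=ctrl.camera("wrist"); s=ctrl.camera("scene")
cv2.imwrite("pics/w2.png",np.hstack([c["pixels"][40:440,100:480],cv2.resize(s["pixels"][190:320,215:390],None,fx=2.3,fy=400/130)])[:,:,::-1])
E
```

```text
(no output)
```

View pics/w2.png

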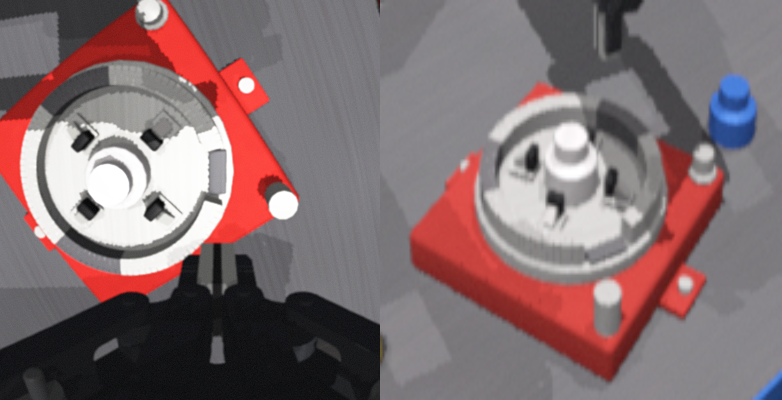

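In the wrist view the key at (217,172) sits deep in the notch and the jaws have drawn back. The hub is upright at (113,180), and the nut and socket are still in place, so I'm handing in.

```bash
python3 -c "
from bench import ctrl
print(ctrl.hand_in())"
```

```text
the job is handed in; nothing more can be done
None
```

The release key is fully down at its stop, the hub still stands upright in the drawn-back jaws, the nut and socket have not moved, and the arm is clear; I handed the job in, but no verdict came back.

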